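Lever open the praline box

TASK

The praline box is shut tight: take the palette knife from its tray, find the one bare place between the ticket clips on the sill, slip the blade in there under the lip of the lid and gently lever the lid up with the knife, keeping the gripper itself off the box until the lid has been prised clear. Then swing the lid right open until it stands upright by itself, and lay the knife flat back on its tray, leaving the other things where they are.

Things in the scene. Friction and masses are not known exactly. Their poses are not given: they have to be found in the camera images.
- tin: Fixed stainless praline box, 130 (x) x 210 (y) x 70 mm high. Origin: centre of its underside on the counter; its -x face is the front, towards the robot. A ledge (sill) along the whole front juts from x = -65 to -91 mm, top at z 63 mm, 6 mm thick. The lid's underside is at z 70 mm; its lip overhangs to x = -79 mm, leaving a 7 mm gap above the sill, 14 mm deep to the front wall.
- sill (a point): Middle of the part of the sill that shows in front of the lip, on its top: box frame x = -85, y = 0, z = 63 mm; 12 mm of sill show. The sill has four places, centred at box y = -78, -26, +26, +78 mm. Three hold a fixed dark steel ticket clip (next entry), one, different each time and not reported, is bare: at least 46 mm wide, found by touch or sight.
- lid_lip (a point): Middle of the lower front edge of the lid's lip, 144 mm from the hinge; moves with the lid. The ticket clips on the sill below are 46 mm wide, as deep as the sill (x = -65 to -91 mm) with their tops 6 mm above it, so the blade cannot go under the lip there; on the bare place a blade tapped down comes to rest 6 mm lower, and there alone it enters.
- lid (a joint): Hinge angle of the box's aluminium lid, a flat 4 mm plate 144 x 214 mm, 150 g: 0 shut, pi/2 upright, stop at 1.8 rad. The hinge is stiff (dry friction 0.26 N m) so the lid needs about 3 N upwards at the lip and stays at any angle where it is left.
- lid_hinge (a point): Middle of the lid's hinge axis, at the box's far (+x) rim, x = +65 mm, z = 72 mm in the box frame; the axis runs along the box's y.
- knife: Palette knife, about 100 g, flat on its tray, blade along +x. Dark wooden handle x = -105 to -5 mm, 18 wide, 26 mm high, underside level with the blade's. Stiff steel blade from x = -10 to +95 mm, 20 wide, 2 mm thick (z = 0 to 2 mm). Origin: on the underside where handle meets blade; +z up. Can be gripped across the handle at about x = -15 mm, near its balance point.
- knife_tip (a point): Middle of the blade's front end at its underside, x = +95 mm in the knife frame.
- tray: Fixed flat black tray for the knife, 260 (x) x 120 (y) x 6 mm, no rim; stands left or right of the box. Origin: centre of its underside.
- slice_a: Bystander: chocolate cake bar on a gold card, 100 x 30 x 38 mm, standing on a gold cake board 6 mm thick. Origin under its centre.
- slice_b: Bystander: cake bar like slice_a, pale top, on the same board.
- slice_c: Bystander: cake bar, 100 x 30 x 38 mm, on the counter in front of the box. Origin under its centre.
- dish: Bystander: small white dish, 84 mm across, 26 mm high, in front of the box. Origin under its centre.
- spatula: Bystander: wooden spatula lying flat in front of the box, thicker and longer than the knife.
- jar: Bystander: jar with brass lid, 70 mm across, 110 mm high, behind and to one side of the box.
- ticket: Bystander: clear plastic ticket stand, 50 x 70 x 63 mm, behind and to one side of the box.

How it is judged:
On the way, in this order (a step that is already met when the one before it is completed fails the run):
1. the lid is prised up by the knife to more than 0.12 rad, the knife bearing on it (value of joint lid above 0.12 rad and contact force between knife and tin above 0.2 N), for 0.1 s.
2. the lid is swung up past 1.35 rad (value of joint lid above 1.35 rad), for 0.1 s.
At the end, for the whole second after the job is handed in: The lid stands open at more than 1.35 rad and still; the knife lies flat (within 0.1 rad, right way up) on its tray, its origin within 90 mm lengthwise and 55 mm crosswise of the tray's centre, at rest (value of joint lid above 1.35 rad and x of knife in the frame of tray between -0.09 and 0.09 m and y of knife in the frame of tray between -0.055 and 0.055 m and z of knife in the frame of tray between 0.002 and 0.012 m and angle between knife's own z axis and vertical below 0.1 rad and linear speed of knife below 0.02 m/s and velocity of joint lid between -0.05 and 0.05 rad/s); the robot touches nothing.
It fails at once if the gripper or arm touches the box (over 1 N) before the lid is open 0.12 rad (value of joint lid below 0.12 rad and contact force between any of the fingers, the arm and tin above 1 N).
It fails at once if the knife presses on the box with more than 40 N (contact force between knife and tin above 40 N).
It fails at once if a bystander is moved by more than 40 mm (distance of any of slice_a, slice_b, slice_c, dish, spatula, jar, ticket from where it was at the start of the episode above 0.04 m).
It also fails if it takes over 61 s, if anything falls off the work surface, if the arm or the gripper's body presses on something with over 40 N, if the wrist force passes 120 N, or if a joint passes its speed limit or range.

ROBOT

A 6-joint arm with a two-finger parallel gripper is mounted at the origin on the work surface. World frame = base frame: x ahead of the robot, y to its left, z up, the work surface at z = 0. Lengths are in m, angles in rad, forces in N, time in s.
With the tool pointing down it reaches from about 0.35 to 0.85 m from the base axis. Payload 8.1 kg.
Tool frame: the origin (TCP) lies on the centre line of the jaws, within the pads' length; the fingertips stand robot.tips_ahead ahead of it and the grasp point (between the pads) lies 6 mm ahead of it (robot.tips_ahead is the distance from the TCP to the fingertips, in m); z points along the fingers, y is the line along which they close (so a half turn about z gives the same grasp; the last joint's range is limited). The gripper opens to 93 mm and grips with 3 to 60 N. Pads are 15 mm wide; open, the fingers measure 128 mm over their backs; the gripper's body (75 mm by 188 mm) begins 65 mm behind the grasp point.
Start: joints at [1.123, 0.13, 1.488, -0, 1.523, -0.085], TCP at [0.213, 0.561, 0.244] pointing down, gripper open.
Joint ranges: [-2.96, 2.96], [-0.89, 2.26], [0.02, 2.5], [-1.34, 4.48], [0, 2.73], [-2.66, 2.66]. Speed limits (rad/s): [2.39, 2.39, 2.79, 3.14, 3.14, 3.14].

INTERFACE

Orientations are given as a rotation vector (axis times angle).
In Python, from plant import robot gives the robot as it stands.
- The arm moves only by the tool apply_moves, never from a script. Its arguments are lists of equal length, an entry for each row: "delta_pos": the shift along the tool's x, y, z in cm, a list of three; "twist": the turn about the tool's z in rad. A call has 1 to 8 rows; each row shifts and turns the commanded pose from where the row before left it, along the tool's axes as they then stand; what a row does not reach is not made up. A row lasts 1/8 s, in which the tool goes at most 62.5 mm and 10.7 degrees, less where a joint would pass 70% of its speed; a pose out of reach is approached as far as the arm can. A call with a gripper value outside its range is refused whole. "gripper" is the finger opening in cm, from 0 to 9.3, set as the call begins (left out, the last holds). The fingers move at their own pace and stop on an object; "squeeze" is the grip in N (left out, the last holds). Time passes only in rows, so rows that do not move let the fingers close. It gives the time, the measured TCP pose, the force, the opening and the grip force at its end, in the units of the state.
- robot.read_state(): the state, without advancing time (a new reading comes with each control period).
- robot.read_camera(name): name is "scene" or "top" or "wrist"; returns a dict with "frame" (480x640x3 uint8, red, green, blue), "vertical_fov" (degrees; the focal length in pixels is half the picture's height over the tangent of half this angle, whatever the lens; pixels are square), "cx", "cy" (the principal point, pixels), "R" (3x3) and "t" (3): a world point X has camera coordinates R X + t. Camera axes: x right, y down, z forward; pixel columns grow to the right and rows downward; lengths in m; the calibration is good to about 2 mm. A picture is of the moment at which its call begins. There is no depth.
- robot.close_job(): hands the job in; it is judged then, once.
The state is a dict: "t": time; "q": joint angles; "dq": joint speeds; "joint_torque": joint torques, N m; "tool_pos": TCP position; "orientation": TCP orientation; "force": force on the tool from outside, world axes, zero at the start; "wrist_torque": the same for the moment, N m; "opening": finger opening in m; "gripper_force": force on a finger pad.
Only numpy, scipy, OpenCV 4.12 (cv2) and the standard library are available. Lean on these libraries where they do the work, as an engineer would, in place of code of your own. Each camera call takes 0.05 s, during which the arm holds its last target. There are 200 camera calls.

## Working session

There is one attempt and no reset: what is moved stays moved. The work goes in short steps, Python scripts to look and compute and a tool call to move; the robot and the scene stay as the last step left them, time stands still between calls to the robot, and variables do not carry over. Pictures are saved under pics/ and viewed, at most 15 in all, crops included, and the job is handed in when it is done.

Besides the shell and the picture viewer there is one more tool, called after "Request:" as name([rows], argument=value, ...), one row to a line, values as JSON. apply_moves: Moves the arm, as the interface text tells. Its arguments: {"type":"object","properties":{"delta_pos":{"type":"array"},"twist":{"type":"array"},"gripper":{"type":"number"},"squeeze":{"type":"number"}},"required":["delta_pos","twist"]}

```bash
mkdir -p pics; ls; python3 - <<'E'
from plant import robot
import cv2,numpy as np
s=robot.read_state();print({k:np.round(v,3) for k,v in s.items()}, robot.tips_ahead)
for n in("scene","top"):
    c=robot.read_camera(n);cv2.imwrite(f"pics/{n}0.png",c["frame"][:,:,::-1])
    print(n,c["vertical_fov"],c["cx"],c["cy"],np.round(c["R"],3).tolist(),c["t"])
E
```

```text
pics
{'t': np.float64(0.0), 'q': array([ 1.123,  0.131,  1.489, -0.   ,  1.523, -0.085]), 'dq': array([ 0.   , -0.   , -0.   ,  0.002,  0.   , -0.   ]), 'joint_torque': array([-1.0000e-03, -5.5982e+01, -4.9176e+01,  7.7000e-02,  3.5000e-02,
       -0.0000e+00]), 'tool_pos': array([0.213, 0.56 , 0.243]), 'orientation': array([-5.67e-01, -3.09e+00,  3.00e-03]), 'force': array([-0.124,  0.192,  0.255]), 'wrist_torque': array([ 0.002,  0.057, -0.002]), 'gripper_force': np.float64(0.0), 'opening': np.float64(0.093)} 0.025
scene 55.97770209160052 315.9669790425809 245.77324898467634 [[-0.883, 0.469, 0.009], [0.368, 0.705, -0.607], [-0.291, -0.532, -0.795]] [ 0.46758959 -0.13328828  1.10527076]
top 54.16295839209566 317.5391447265319 239.62699142584708 [[-0.003, -1.0, -0.028], [-0.991, 0.006, -0.13], [0.13, 0.027, -0.991]] [0.00767963 0.51348515 0.86987302]
```

View pics/top0.png

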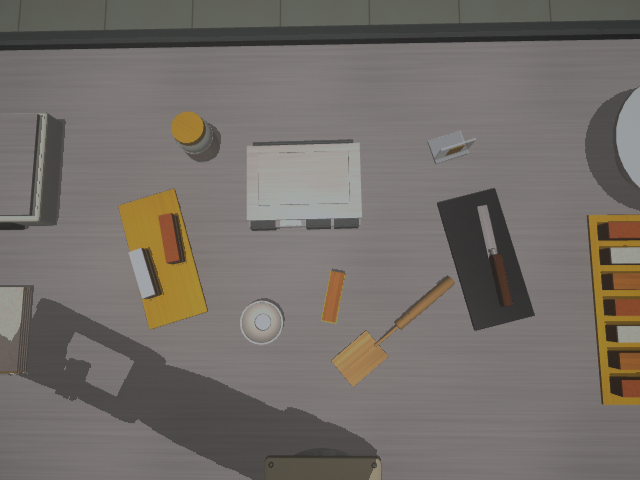

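View pics/scene0.png

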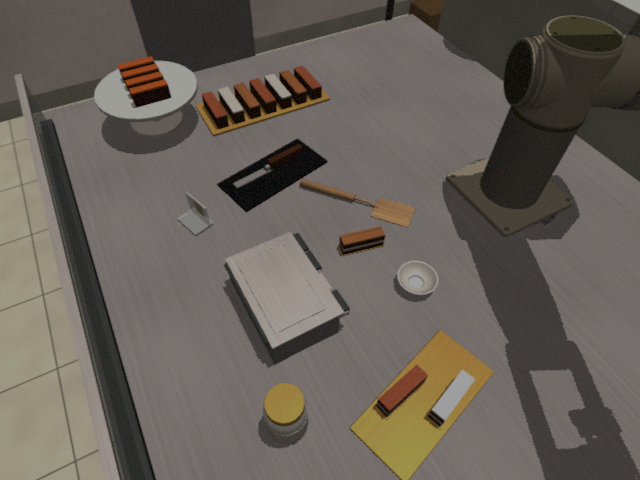

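The top view shows the lid around (304,182). The dark clips sit at columns 250-275, 307-330 and 335-358, row 224, so the bare place is at column ~291 (box y = +26). The knife is on the right-hand tray, with its handle at (502,280) and its tip at (483,206). The scene view agrees.

```bash
cat > h.py <<'E'
from plant import robot
import cv2,numpy as np
def f(c): return 240/np.tan(np.radians(c["vertical_fov"]/2))
def cast(c,px,z):
    px=np.atleast_2d(px).astype(float);R=np.array(c["R"]);C=-R.T@np.array(c["t"])
    d=np.c_[(px[:,0]-c["cx"])/f(c),(px[:,1]-c["cy"])/f(c),np.ones(len(px))]@R
    return C+d*((z-C[2])/d[:,2])[:,None]
def proj(c,X):
    p=np.atleast_2d(X)@np.array(c["R"]).T+np.array(c["t"]);return p[:,:2]/p[:,2:]*f(c)+[c["cx"],c["cy"]]
def biggest(m):
    k=cv2.findContours(m.astype(np.uint8),cv2.RETR_EXTERNAL,cv2.CHAIN_APPROX_NONE)[0]
    return max(k,key=cv2.contourArea)
E
python3 - <<'E'
from h import *
c=robot.read_camera("top");I=c["frame"].astype(int);r,g,b=I[...,0],I[...,1],I[...,2]
def roi(m,x0,x1,y0,y1):
    o=np.zeros_like(m);o[y0:y1,x0:x1]=m[y0:y1,x0:x1];return o
def rep(n,m,z):
    k=biggest(m);P=cast(c,k[:,0],z)[:,:2].astype(np.float32)*1000
    q=cv2.minAreaRect(P);print(n,"rect",q,"box",np.round(cv2.boxPoints(q)).tolist())
s=I.sum(2)
tray=roi(s<180,430,540,180,335);rep("tray",cv2.morphologyEx(tray.astype(np.uint8),cv2.MORPH_CLOSE,np.ones((25,25))),.006)
rep("blade",roi((s>270)&(r-b<40),470,500,200,250),.008)
rep("handle",roi((r-b>25),485,515,245,310),.032)
rep("lid",roi(s>400,240,370,138,219),.074)
for y in(222,225,228): print(y,s[y,240:370:2])
print(s[205:240,291]);print(s[205:240,320]); print("C",-np.array(c["R"]).T@c["t"])
cv2.imwrite("pics/crop.png",cv2.resize(I[130:320,235:520,::-1].astype(np.uint8),None,fx=2.8,fy=2.8,interpolation=cv2.INTER_CUBIC))
E
```

```text
tray rect ((479.3781433105469, -319.52923583984375), (257.5397644042969, 119.90666961669922), 14.096513748168945) box [[340.0, -293.0], [369.0, -409.0], [619.0, -346.0], [590.0, -230.0]]
blade rect ((539.1143798828125, -326.3494873046875), (90.01595306396484, 19.81212043762207), 9.632529258728027) box [[493.0, -324.0], [496.0, -344.0], [585.0, -329.0], [582.0, -309.0]]
handle rect ((435.59393310546875, -343.7542419433594), (96.90895080566406, 15.60101318359375), 10.016106605529785) box [[387.0, -345.0], [389.0, -360.0], [485.0, -343.0], [482.0, -328.0]]
lid rect ((619.6612548828125, 30.91046905517578), (143.80352783203125, 214.85794067382812), 0.9945516586303711) box [[546.0, 137.0], [550.0, -78.0], [693.0, -75.0], [690.0, 140.0]]
222 [364 366 366 367 379 330 240 241 244 244 241 242 243 245 247 244 248 245
 410 411 493 496 500 497 496 497 498 498 499 502 502 417 417 260 250 249
 248 248 248 249 247 245 249 250 250 258 417 260 247 249 247 247 245 245
 245 241 245 243 241 251 409 376 376 376 375]
225 [378 378 379 379 385 322 237 237 239 242 242 241 242 242 243 243 243 244
 408 411 495 498 498 442 446 478 481 481 422 465 470 427 426 255 243 228
 228 232 232 233 217 219 219 222 220 240 382 256 246 245 242 224 243 243
 244 245 241 243 243 231 355 374 375 374 374]
228 [376 376 381 378 377 303 233 238 223 223 219 222 224 209 209 207 206 208
 221 264 375 376 379 379 378 381 385 385 387 384 386 389 392 274 184 180
 184 182 180 180 180 178 177 177 175 178 382 201 189 206 207 251 252 251
 251 247 299 299 300 362 369 367 367 369 366]
[478 494 497 499 495 498 497 497 498 498 497 495 498 497 383 482 497 498
 500 498 480 375 337 385 384 380 385 393 394 392 382 378 380 379 384]
[493 496 497 496 496 497 498 498 500 503 500 500 503 444 277 248 248 247
 246 247 217 241 193 180 359 380 388 394 392 395 386 382 381 378 381]
C [ 0.39578653 -0.01927503  0.92918596]
```

View pics/crop.png

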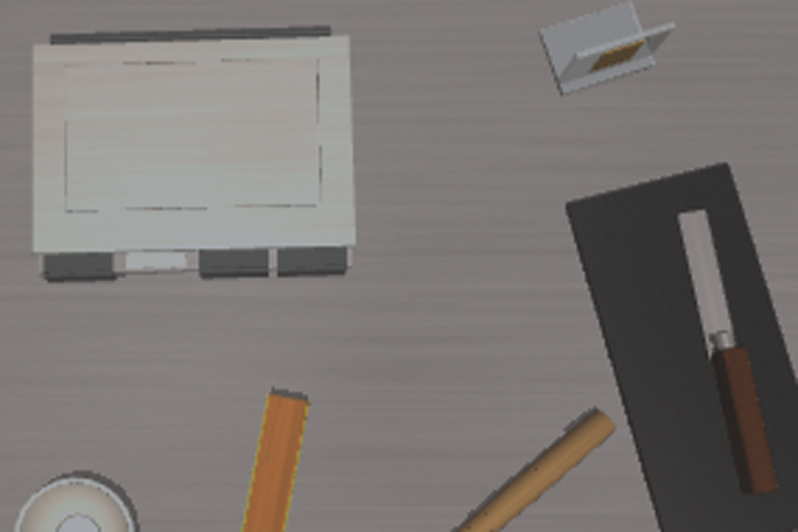

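Request:
apply_moves([
  [-2.82,-3.73,0],
  [-2.82,-3.73,0],
  [-2.82,-3.73,0],
  [-2.82,-3.73,0],
  [-2.82,-3.73,0],
  [-2.82,-3.73,0],
  [-2.82,-3.73,0],
  [-2.82,-3.73,0],
], twist=[0,0,0,0,0,0,0,0])

```text
t: 1.15
tool_pos: [0.318, 0.2005, 0.2435]
orientation: [0.566, 3.09, 0.0]
force: [0.4, -0.1, -0.6]
opening: 0.0927
gripper_force: 0.0
```

Request:
apply_moves([
  [-2.82,-3.73,0],
  [-2.82,-3.73,0],
  [-2.82,-3.73,0],
  [-2.82,-3.73,0],
  [-2.82,-3.73,0],
  [-2.82,-3.73,0],
  [-2.82,-3.73,0],
  [-2.82,-3.73,0],
], twist=[0,0,0,0,0,0,0,0])

```text
t: 2.15
tool_pos: [0.423, -0.1587, 0.2435]
orientation: [0.567, 3.09, 0.0]
force: [1.6, 0.4, -0.2]
opening: 0.0927
gripper_force: 0.0
```

Request:
apply_moves([
  [-2.82,-3.73,0],
  [-2.82,-3.73,0],
  [-2.82,-3.73,0],
  [-2.82,-3.73,0],
  [0,0,0],
  [0,0,0],
  [0,0,0],
  [0,0,0],
], twist=[0,0,0,0,0.18,0.18,0.18,0.18])

```text
t: 3.15
tool_pos: [0.4753, -0.3366, 0.2432]
orientation: [-1.627, -2.687, -0.0]
force: [-0.2, -1.3, 0.2]
opening: 0.0927
gripper_force: 0.0
```

Request:
apply_moves([
  [0,0,0],
  [0,0,0],
  [0,0,0],
  [0,0,0],
  [0,0,0],
  [0,0,0],
  [0,0,0],
  [0,0,0],
], twist=[0.18,0.18,0.18,0.18,0.18,0.18,0.18,0.18])

```text
t: 4.15
tool_pos: [0.4753, -0.3365, 0.2432]
orientation: [-2.995, -0.947, 0.001]
force: [0.7, -0.2, 0.6]
opening: 0.093
gripper_force: 0.0
```

Request:
apply_moves([
  [0,0,0],
  [0,0,0],
  [0,0,0],
  [0,0,0],
], twist=[0.18,0.18,0.088,0])

```text
t: 4.65
tool_pos: [0.4753, -0.3365, 0.2433]
orientation: [-3.13, -0.269, 0.001]
force: [0.0, 0.4, -0.8]
opening: 0.0931
gripper_force: 0.0
```

Request:
apply_moves([
  [0,0,4],
  [0,0,5],
  [0,0,4],
  [0,0,3],
  [0,0,2],
  [0,0,1.5],
  [0,0,1],
  [0,0,0.4],
], twist=[0,0,0,0,0,0,0,0], gripper=5)

```text
t: 5.65
tool_pos: [0.4757, -0.3368, 0.0346]
orientation: [3.13, 0.268, 0.0]
force: [0.2, 0.3, 0.2]
opening: 0.0502
gripper_force: 0.0
```

Request:
apply_moves([
  [0,0,0],
  [0,0,0],
  [0,0,0],
  [0,0,0],
  [0,0,0],
  [0,0,0],
  [0,0,0],
  [0,0,0],
], twist=[0,0,0,0,0,0,0,0], gripper=0, squeeze=60)

```text
t: 6.65
tool_pos: [0.4757, -0.3369, 0.0351]
orientation: [3.13, 0.268, 0.001]
force: [-1.3, 0.5, 5.9]
opening: 0.0175
gripper_force: 60.0
```

Request:
apply_moves([
  [0,0,-2],
  [0,0,-4],
  [0,0,-4],
  [0,0,-3],
  [0,0,-1],
  [0,0,0],
  [0,0,0],
], twist=[0,0,0,0,0,0,0])

```text
t: 7.52
tool_pos: [0.4746, -0.336, 0.1728]
orientation: [-3.128, -0.268, 0.003]
force: [0.1, -0.4, -1.0]
opening: 0.0173
gripper_force: 60.0
```

```bash
python3 - <<'E'
from h import *
s=robot.read_state();print({k:np.round(s[k],4).tolist() for k in("t","tool_pos","orientation","opening","gripper_force","force","wrist_torque")})
c=robot.read_camera("top");cv2.imwrite("pics/top1.png",c["frame"][150:350,380:600,::-1])
c2=robot.read_camera("scene");cv2.imwrite("pics/sc1.png",c2["frame"][60:300,150:450,::-1])
a=cv2.resize(c["frame"][150:350,400:600],(400,400));b=cv2.resize(c2["frame"][60:260,180:380],(400,400))
cv2.imwrite("pics/both1.png",np.hstack([a,b])[:,:,::-1])
E
```

```text
{'t': 7.525, 'tool_pos': [0.4746, -0.336, 0.1728], 'orientation': [-3.1281, -0.2678, 0.0032], 'opening': 0.0173, 'gripper_force': 59.9993, 'force': [0.0578, -0.3709, -0.9706], 'wrist_torque': [0.0007, 0.1103, 0.0016]}
```

View pics/both1.png

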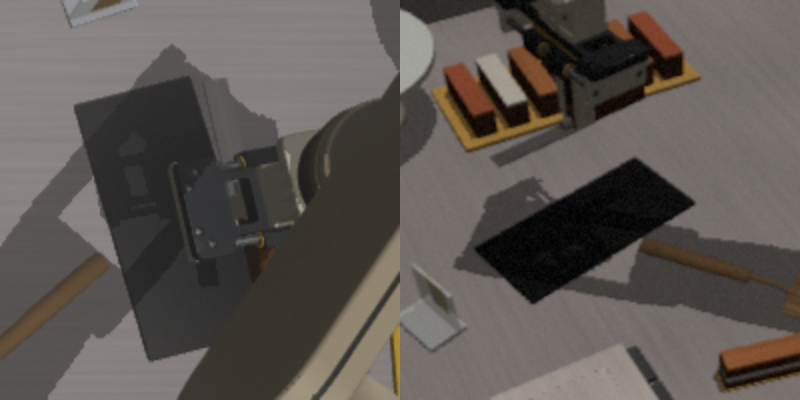

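The knife is held level: the blade points ahead in the right half and the tray is empty. Next I carry it to the box.

Request:
apply_moves([
  [0,0,0],
  [-0.92,-4.89,0],
  [-0.92,-4.89,0],
  [-0.92,-4.89,0],
  [-0.92,-4.89,0],
  [-0.92,-4.89,0],
  [-0.92,-4.89,0],
  [-0.92,-4.89,0],
], twist=[0.154,0,0,0,0,0,0,0])

```text
t: 8.62
tool_pos: [0.4043, 0.006, 0.1738]
orientation: [-3.141, -0.026, 0.002]
force: [0.5, 0.5, -0.8]
opening: 0.0176
gripper_force: 60.0
```

Request:
apply_moves([
  [-0.92,-4.89,0],
  [0,0,1],
  [0,0,2],
  [0,0,2],
  [0,0,1],
  [0,0,0],
  [0,0,0],
], twist=[0,0,0,0,0,0,0])

```text
t: 9.5
tool_pos: [0.3958, 0.0529, 0.1152]
orientation: [3.141, 0.026, 0.001]
force: [1.3, -0.2, -2.5]
opening: 0.0174
gripper_force: 60.0
```

```bash
python3 - <<'E'
from h import *
s=robot.read_state();print({k:np.round(s[k],4).tolist() for k in("t","tool_pos","orientation","opening","force","wrist_torque")})
T=s["tool_pos"];a=.0174
tip=T+np.array([.109*np.cos(a),.109*np.sin(a),-.029]);o=T+np.array([.0137,0,-.029])
L=np.array([.5472,.0556,.07])
out=[]
for n in("top","wrist","scene"):
    c=robot.read_camera(n);u=np.round(proj(c,[tip,o,L])).astype(int);print(n,u.tolist())
    out.append((n,c["frame"],u))
a=cv2.resize(out[0][1][180:300,240:340],(400,480),interpolation=2)
u=out[2][2][0];b=cv2.resize(out[2][1][200:320,280:380],(400,480),interpolation=2)
cv2.imwrite("pics/both2.png",np.hstack([a,b])[:,:,::-1]);cv2.imwrite("pics/wrist2.png",out[1][1][:,:,::-1])
E
```

```text
{'t': 9.5, 'tool_pos': [0.3958, 0.0529, 0.1152], 'orientation': [3.1414, 0.0255, 0.0011], 'opening': 0.0174, 'force': [1.3004, -0.1539, -2.5345], 'wrist_torque': [0.0175, 0.1462, -0.0217]}
top [[290, 241], [290, 294], [290, 219]]
wrist [[315, 83], [316, 275], [315, -11]]
scene [[341, 266], [383, 247], [322, 280]]
```

View pics/both2.png

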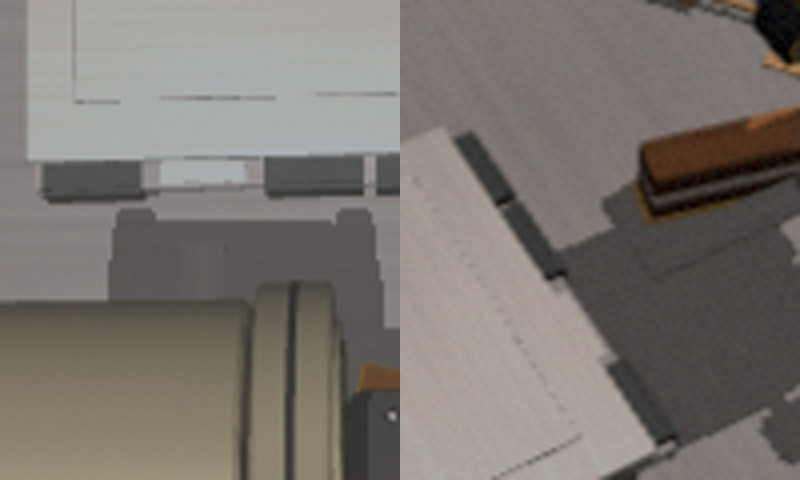

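View pics/wrist2.png

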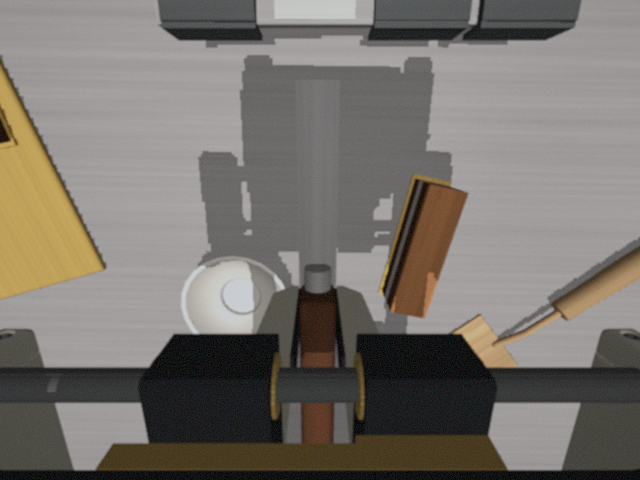

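The wrist view shows the tip at (317,80), in line with the bare bright place at columns 257-373 (centre 315). Moving forward over the sill, then down.

Request:
apply_moves([
  [1,0,0],
  [1.5,0,0],
  [1.2,0,0],
  [0,0,0.5],
  [0,0,0.7],
  [0,0,0.5],
  [0,0,0.1],
  [0,0,0],
], twist=[0,0,0,0,0,0,0,0])

```text
t: 10.65
tool_pos: [0.4321, 0.0539, 0.0966]
orientation: [3.141, 0.026, -0.0]
force: [0.2, -0.2, -0.7]
opening: 0.0173
gripper_force: 60.0
```

Request:
apply_moves([
  [0,0,0.1],
  [0,0,0.1],
  [0,0,0],
], twist=[0,0,0])

```text
t: 11.02
tool_pos: [0.4323, 0.0539, 0.0946]
orientation: [3.141, 0.026, 0.0]
force: [0.1, 0.3, -1.0]
opening: 0.0174
gripper_force: 60.0
```

Request:
apply_moves([
  [0,0,0.1],
  [0,0,0],
], twist=[0,0])

```text
t: 11.28
tool_pos: [0.4322, 0.0539, 0.0935]
orientation: [3.141, 0.026, -0.0]
force: [-0.3, -0.0, -1.4]
opening: 0.0177
gripper_force: 60.0
```

Request:
apply_moves([
  [0,0,0.1],
  [0,0,0],
], twist=[0,0])

```text
t: 11.52
tool_pos: [0.4322, 0.0539, 0.0925]
orientation: [3.141, 0.026, -0.0]
force: [0.1, -0.9, -0.8]
opening: 0.0175
gripper_force: 60.0
```

Request:
apply_moves([
  [0,0,0.1],
  [0,0,0],
], twist=[0,0])

```text
t: 11.78
tool_pos: [0.4324, 0.0539, 0.0918]
orientation: [3.141, 0.026, 0.0]
force: [-1.8, 0.1, -0.6]
opening: 0.0172
gripper_force: 60.0
```

```bash
python3 - <<'E'
from h import *
s=robot.read_state();print({k:np.round(s[k],4).tolist() for k in("t","tool_pos","orientation","opening","force","wrist_torque")})
c=robot.read_camera("wrist");cv2.imwrite("pics/wrist3.png",cv2.resize(c["frame"][0:300,170:470,::-1],(600,600)))
E
```

```text
{'t': 11.775, 'tool_pos': [0.4324, 0.0539, 0.0918], 'orientation': [3.1415, 0.0264, 0.0003], 'opening': 0.0172, 'force': [-1.8276, 0.1044, -0.5526], 'wrist_torque': [-0.0268, 0.0993, -0.013]}
```

View pics/wrist3.png

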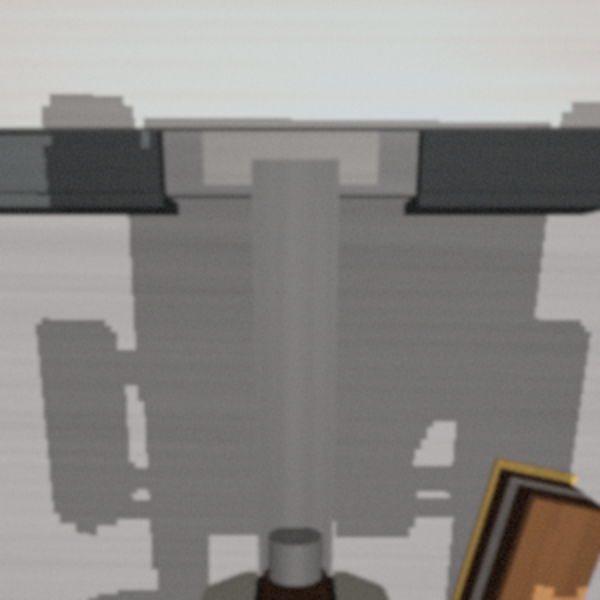

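In the wrist crop the tip (row 160) sits mid-sill, between the sill edge (row 195) and the lip (row 130), and centred between the clips. The height matches the sill. Raising it slightly and inserting.

Request:
apply_moves([
  [0,0,-0.2],
  [0,0,0],
  [0.5,0,0],
  [0.5,0,0],
  [0.3,0,0],
  [0.2,0,0],
  [0.1,0,0],
  [0,0,0],
], twist=[0,0,0,0,0,0,0,0])

```text
t: 12.82
tool_pos: [0.4483, 0.0542, 0.0936]
orientation: [-3.141, -0.026, 0.0]
force: [-1.4, 0.5, -1.3]
opening: 0.0178
gripper_force: 60.0
```

```bash
python3 - <<'E'
from h import *
s=robot.read_state();print({k:np.round(s[k],4).tolist() for k in("t","tool_pos","orientation","opening","force","wrist_torque")})
E
```

```text
{'t': 12.825, 'tool_pos': [0.4483, 0.0542, 0.0936], 'orientation': [-3.1415, -0.0264, 0.0002], 'opening': 0.0178, 'force': [-1.4095, 0.5376, -1.3049], 'wrist_torque': [-0.0316, 0.1523, 0.0486]}
```

Request:
apply_moves([
  [0,0,-0.2],
  [0,0,-0.2],
  [0,0,-0.2],
  [0,0,-0.2],
  [0,0,-0.2],
  [0,0,0],
], twist=[0,0,0,0,0,0])

```text
t: 13.58
tool_pos: [0.4482, 0.0542, 0.1037]
orientation: [3.141, 0.026, -0.0]
force: [0.1, -0.2, -2.4]
opening: 0.0174
gripper_force: 60.0
```

```bash
python3 - <<'E'
from h import *
s=robot.read_state();print({k:np.round(s[k],4).tolist() for k in("t","tool_pos","force","wrist_torque")})
c=robot.read_camera("wrist");d=robot.read_camera("scene")
a=cv2.resize(c["frame"][0:300,170:470],(400,400));b=cv2.resize(d["frame"][180:360,210:390],(400,400))
cv2.imwrite("pics/both4.png",np.hstack([a,b])[:,:,::-1])
E
```

```text
{'t': 13.575, 'tool_pos': [0.4482, 0.0542, 0.1037], 'force': [0.1137, -0.2092, -2.4471], 'wrist_torque': [-0.0364, 0.2755, -0.0113]}
```

View pics/both4.png

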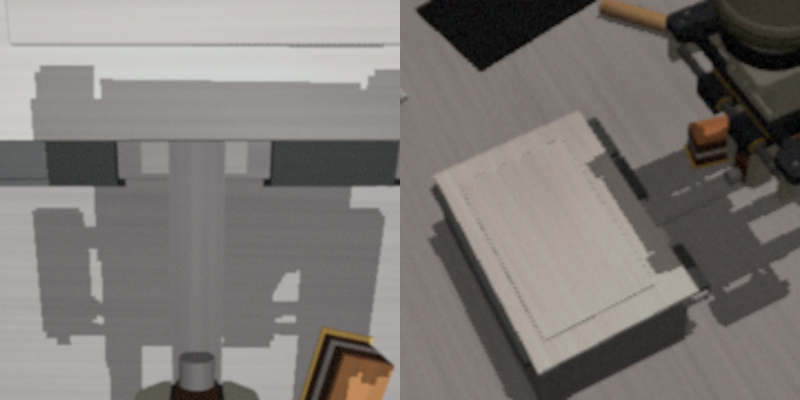

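The blade is under the lip and the load is rising. I'll keep lifting.

Request:
apply_moves([
  [0,0,-0.3],
  [0,0,-0.3],
  [0,0,-0.3],
  [0,0,-0.3],
  [0,0,-0.3],
  [0,0,-0.3],
  [0,0,0],
  [0,0,0],
], twist=[0,0,0,0,0,0,0,0])

```text
t: 14.68
tool_pos: [0.4483, 0.0541, 0.1217]
orientation: [-3.141, -0.026, -0.0]
force: [-0.6, 0.5, -2.3]
opening: 0.0176
gripper_force: 60.0
```

```bash
python3 - <<'E'
from h import *
s=robot.read_state();print({k:np.round(s[k],4).tolist() for k in("t","tool_pos","force","wrist_torque")})
c=robot.read_camera("wrist");d=robot.read_camera("scene")
a=cv2.resize(c["frame"][0:300,170:470],(400,400));b=cv2.resize(d["frame"][180:360,210:390],(400,400))
cv2.imwrite("pics/both5.png",np.hstack([a,b])[:,:,::-1])
E
```

```text
{'t': 14.675, 'tool_pos': [0.4483, 0.0541, 0.1217], 'force': [-0.6402, 0.4654, -2.2677], 'wrist_torque': [0.0061, 0.3097, -0.0136]}
```

View pics/both5.png

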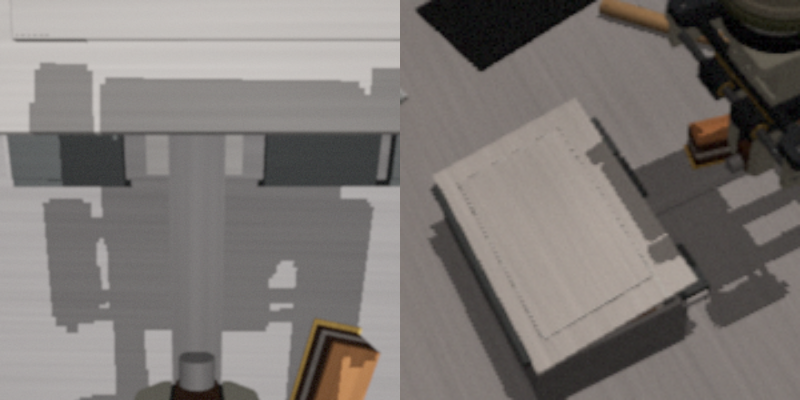

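The lid front is clearly raised, to about 0.17 rad. Next I follow the arc with the tip under the lid to swing it open.

Request:
apply_moves([
  [0.35,0,-0.65],
  [0.35,0,-0.65],
  [0.35,0,-0.65],
  [0.35,0,-0.65],
  [0.6,0,-0.75],
  [0.6,0,-0.75],
  [0.6,0,-0.75],
  [0.6,0,-0.75],
], twist=[0,0,0,0,0,0,0,0])

```text
t: 15.78
tool_pos: [0.4868, 0.0548, 0.1783]
orientation: [3.141, 0.026, 0.0]
force: [-4.3, 0.6, -2.5]
opening: 0.0179
gripper_force: 60.0
```

```bash
python3 - <<'E'
from h import *
s=robot.read_state();print({k:np.round(s[k],4).tolist() for k in("t","tool_pos","force","wrist_torque")})
c=robot.read_camera("wrist");d=robot.read_camera("scene")
a=cv2.resize(c["frame"][0:300,170:470],(400,400));b=cv2.resize(d["frame"][150:330,210:390],(400,400))
cv2.imwrite("pics/both6.png",np.hstack([a,b])[:,:,::-1])
E
```

```text
{'t': 15.775, 'tool_pos': [0.4868, 0.0548, 0.1783], 'force': [-4.346, 0.6237, -2.4906], 'wrist_torque': [0.0184, 0.9318, -0.0124]}
```

View pics/both6.png

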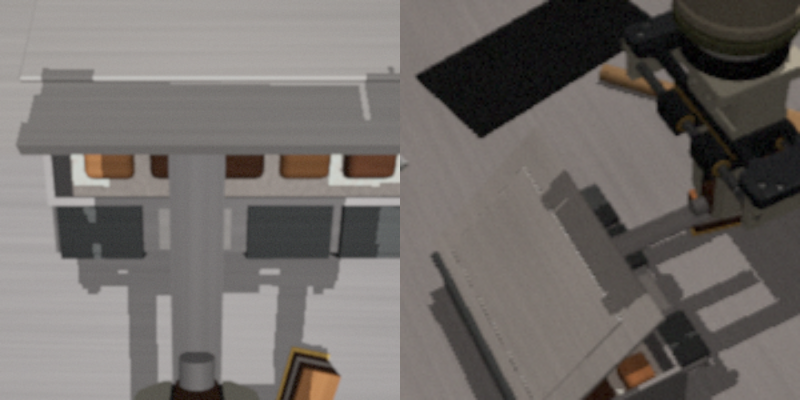

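The lid is well open and the pralines are visible under it. Continuing along the arc.

Request:
apply_moves([
  [0.8,0,-0.5],
  [0.8,0,-0.5],
  [0.8,0,-0.5],
  [0.7,0,-0.5],
  [0.7,0,-0.3],
  [0.7,0,-0.3],
  [0.7,0,-0.3],
  [0.6,0,-0.3],
], twist=[0,0,0,0,0,0,0,0])

```text
t: 16.88
tool_pos: [0.5447, 0.0558, 0.2097]
orientation: [-3.141, -0.026, 0.0]
force: [-2.1, -0.4, -2.1]
opening: 0.0174
gripper_force: 60.0
```

Request:
apply_moves([
  [0.7,0,-0.2],
  [0.7,0,-0.2],
  [0.7,0,-0.1],
  [0.7,0,-0.1],
  [0.6,0,0],
  [0.5,0,0],
  [0.4,0,0],
  [0,0,0],
], twist=[0,0,0,0,0,0,0,0])

```text
t: 17.88
tool_pos: [0.5878, 0.0565, 0.2158]
orientation: [-3.141, -0.026, -0.002]
force: [-0.7, -0.6, -0.9]
opening: 0.0174
gripper_force: 60.0
```

```bash
python3 - <<'E'
from h import *
s=robot.read_state();print({k:np.round(s[k],4).tolist() for k in("t","tool_pos","force","wrist_torque")})
c=robot.read_camera("top");d=robot.read_camera("scene")
a=cv2.resize(c["frame"][100:300,200:400],(400,400));b=cv2.resize(d["frame"][120:360,180:420],(400,400))
cv2.imwrite("pics/both7.png",np.hstack([a,b])[:,:,::-1])
E
```

```text
{'t': 17.875, 'tool_pos': [0.5878, 0.0565, 0.2158], 'force': [-0.6593, -0.5751, -0.8621], 'wrist_torque': [-0.0281, 0.2221, -0.0715]}
```

View pics/both7.png

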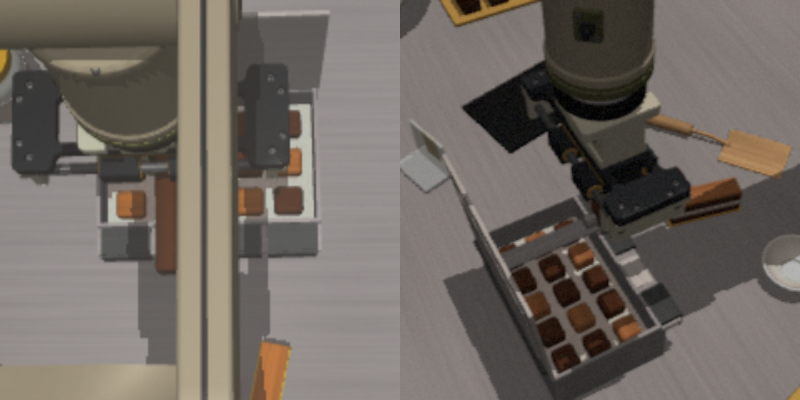

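The lid stands upright in the scene view, with its edge running from (455,180) to (545,390). Withdrawing the knife and carrying it back to the tray.

Request:
apply_moves([
  [-1.8,0,0],
  [-3,0,0],
  [-4,0,0],
  [-4,0,0],
  [-3,0,0],
  [-2,0,0],
], twist=[0,0,0,0,0,0])

```text
t: 18.73
tool_pos: [0.4086, 0.0535, 0.2162]
orientation: [3.141, 0.026, 0.003]
force: [0.1, -0.4, -0.9]
opening: 0.0174
gripper_force: 60.0
```

Request:
apply_moves([
  [0.74,4.94,0],
  [0.74,4.94,0],
  [0.74,4.94,0],
  [0.74,4.94,0],
  [0.74,4.94,0],
  [0.74,4.94,0],
  [0.74,4.94,0],
  [0.74,4.94,0],
], twist=[0,0,0,0,0,0,0,0])

```text
t: 19.73
tool_pos: [0.4755, -0.3426, 0.2163]
orientation: [3.14, 0.026, 0.002]
force: [0.3, -0.3, -0.3]
opening: 0.0173
gripper_force: 60.0
```

Request:
apply_moves([
  [0,0,2],
  [0,0,3],
  [0,0,4],
  [0,0,3],
  [0,0,2],
  [0,0,0],
], twist=[-0.1,-0.054,0,0,0,0])

```text
t: 20.48
tool_pos: [0.4744, -0.34, 0.0743]
orientation: [-3.128, -0.268, 0.003]
force: [-0.0, -0.1, -0.1]
opening: 0.0174
gripper_force: 60.0
```

```bash
python3 - <<'E'
from h import *
s=robot.read_state();print({k:np.round(s[k],4).tolist() for k in("t","tool_pos","orientation","force","wrist_torque")})
c=robot.read_camera("top");d=robot.read_camera("scene")
for th in(1.35,1.57,1.75):
    p=np.array([[.6917-.144*np.cos(th)+.002*np.sin(th),.03+y,.072+.144*np.sin(th)] for y in(-.107,.107)])
    print(th,np.round(proj(c,p)).tolist(),np.round(proj(d,p)).tolist())
a=cv2.resize(c["frame"][80:320,220:460],(400,400));b=cv2.resize(d["frame"][110:350,150:390],(400,400))
cv2.imwrite("pics/both8.png",np.hstack([a,b])[:,:,::-1])
E
```

```text
{'t': 20.475, 'tool_pos': [0.4744, -0.34, 0.0743], 'orientation': [-3.1284, -0.2678, 0.0027], 'force': [-0.0382, -0.1093, -0.1256], 'wrist_torque': [0.0157, 0.1623, -0.0233]}
1.35 [[366.0, 132.0], [232.0, 133.0]] [[229.0, 204.0], [282.0, 298.0]]
1.57 [[366.0, 112.0], [232.0, 114.0]] [[211.0, 209.0], [262.0, 306.0]]
1.75 [[366.0, 97.0], [232.0, 99.0]] [[197.0, 215.0], [246.0, 314.0]]
```

View pics/both8.png

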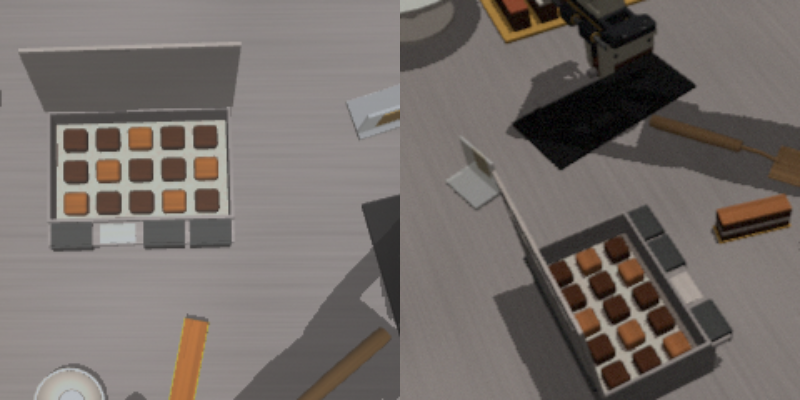

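The lid's top edge is at top-image row ~108, which gives about 1.62 rad. Lowering the knife.

Request:
apply_moves([
  [0,0,1.3],
  [0,0,1.2],
  [0,0,0.8],
  [0,0,0.3],
  [0,0,0.1],
  [0,0,0.1],
  [0,0,0],
], twist=[0,0,0,0,0,0,0])

```text
t: 21.45
tool_pos: [0.4753, -0.3408, 0.0379]
orientation: [3.13, 0.268, 0.001]
force: [0.3, -0.3, 0.1]
opening: 0.0176
gripper_force: 60.0
```

```bash
python3 - <<'E'
from h import *
s=robot.read_state();print({k:np.round(s[k],4).tolist() for k in("t","tool_pos","force","wrist_torque")})
E
```

```text
{'t': 21.45, 'tool_pos': [0.4753, -0.3408, 0.0379], 'force': [0.3207, -0.3321, 0.088], 'wrist_torque': [-0.0134, 0.146, 0.061]}
```

Request:
apply_moves([
  [0,0,0.1],
  [0,0,0.1],
  [0,0,0.05],
  [0,0,0],
], twist=[0,0,0,0])

```text
t: 21.95
tool_pos: [0.4751, -0.3406, 0.0351]
orientation: [-3.13, -0.268, 0.0]
force: [-0.3, -0.2, -0.9]
opening: 0.0176
gripper_force: 60.0
```

Request:
apply_moves([
  [0,0,0],
  [0,0,0],
  [0,0,0],
  [0,0,0],
], twist=[0,0,0,0], gripper=5, squeeze=5)

```text
t: 22.45
tool_pos: [0.4752, -0.3407, 0.0352]
orientation: [3.13, 0.268, 0.0]
force: [0.0, 0.2, -0.5]
opening: 0.0488
gripper_force: 0.0
```

Request:
apply_moves([
  [0,0,0],
  [0,0,-2],
  [0,0,-4],
  [0,0,-5],
  [0,0,-5],
  [-4,0,-2],
  [-4,0,0],
  [-4,0,0],
], twist=[0,0,0,0,0,0,0,0])

```text
t: 23.45
tool_pos: [0.3561, -0.3615, 0.2174]
orientation: [3.128, 0.268, 0.002]
force: [-0.4, -0.1, 0.6]
opening: 0.0502
gripper_force: 0.0
```

```bash
python3 - <<'E'
from h import *
s=robot.read_state();print({k:np.round(s[k],4).tolist() for k in("t","tool_pos","force","opening")})
c=robot.read_camera("top");d=robot.read_camera("scene")
I=c["frame"].astype(int);m=np.zeros(I.shape[:2],bool);m[190:255,465:505]=((I.sum(2)>270)&(I[...,0]-I[...,2]<40))[190:255,465:505]
P=cast(c,biggest(m)[:,0],.008)[:,:2].astype(np.float32)*1000;print(cv2.minAreaRect(P))
a=cv2.resize(c["frame"][100:340,400:560],(400,600));b=cv2.resize(d["frame"][110:290,190:310],(400,600))
cv2.imwrite("pics/both9.png",np.hstack([a,b])[:,:,::-1])
E
```

```text
{'t': 23.45, 'tool_pos': [0.3561, -0.3615, 0.2174], 'force': [-0.3627, -0.0711, 0.644], 'opening': 0.0502}
((535.215087890625, -331.13397216796875), (96.73567199707031, 20.69710922241211), 9.6026029586792)
```

View pics/both9.png

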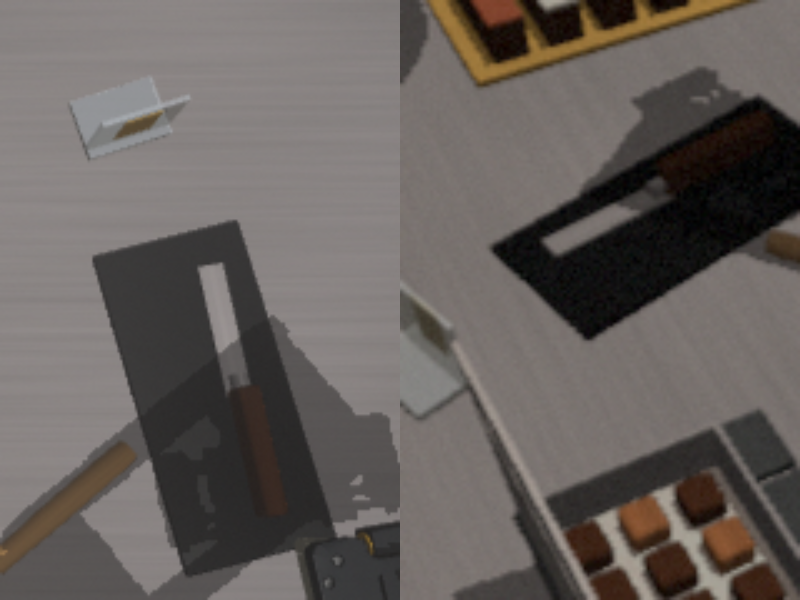

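The knife lies flat on the tray, with its tip at (212,265) and its handle end at (272,515). It is about 21 mm off centre crosswise, within the limit. Handing in.

```bash
python3 -c "
from plant import robot
print(robot.close_job())"
```

```text
the job is handed in; nothing more can be done
None
```

I prised the lid up with the knife at the bare place (box y = +26 mm) and swung it upright to about 1.62 rad, then laid the knife flat back on its tray. No bystanders appeared to move, and I handed the job in at about 23.5 s; the hand-in returned no verdict.

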